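# Nest the last copper pan lid in its packing crate

### The job

Lift the copper pan lid up and off its hook on the drying stand and lay it on the bench on its crown, open side up, so that you can let go of it and take a fresh hold of the handle from above. Then lower it level and gently into the lid that already stands in the packing crate, so that it cups right down inside that one, level, with its handle lying towards the opposite end of the crate, and let go. Do not drop the lid, and leave the spatula, the hammer and the wax tin where they are.

Things in the scene. Friction and masses are not known exactly. Their poses are not given: they have to be found in the camera images.
- lid_center (a point): The loose lid: a copper dome, grey (tinned) inside, 150 mm across the rim, 36 mm deep, wall 2.5 mm, about 0.3 kg, with a dark strap handle. Point on the dome's axis, half-way up (18 mm from crown and from rim plane). x: from the axis out along the handle; z: out of the open side (up when it lies on its crown). As it hangs, x points up and the open side faces the stand's post.
- lid_eye (a point): Centre of the 18 mm hanging hole in the lid's strap, 140 mm from the dome's axis, axes as lid_center. The strap, 28 mm wide, 5 mm thick, runs straight out from the rim to 154 mm from the axis, 31 to 36 mm above the crown plane. Pinched across its edges and with the dome pressed on the bench, it turns in the fingers.
- lid_crown (a point): Middle of the outside of the loose lid's flat crown, on the dome's axis, axes as lid_center; at height 0 when the lid lies on its crown on the bench, where it stands by itself. Dome outside, radius / height above the crown plane in mm: 44 / 0, 57.5 / 7.5, 67 / 19, rim 75 / 36.
- base_center (a point): The lid that already stands in the crate on its crown, open side up: same make and size as the loose one. Point on its axis, half-way up (18 mm above its crown, 26 mm above the bench); x along its handle, z up. A lid nested in it sits 6 to 10 mm higher.
- rack: The dark forged drying stand, fixed to the bench: a 150 x 190 mm foot, a 14 mm post 320 mm high, a cross bar at 300 mm with two hooks 170 mm apart, and a lower bar at 115 mm on which rims rest. Origin: on the bench under the post. -x is the way the hooks point, y along the cross bar, z up. The lid hangs from one hook, a spatula from the other; which is which varies.
- hook_left (a point): Where things hang on the +y hook: centre line of its 6 mm wire, 300 mm up, 40 mm out (-x) from the cross bar. The wire runs level along -x to 50 mm out, then turns up 45 degrees for the last 9 mm (9 mm rise): lift about 7 to 11 mm, then go out and up over the tip. Axes as the rack.
- hook_right (a point): The same point on the -y hook.
- crate: The open wooden packing crate, fixed: 356 x 186 mm outside, 100 mm high, walls and floor 8 mm, on the floor a 14 mm plywood board with a round hole that holds the first lid. Origin: centre of its underside, on the bench. x along its length: the handle of the lid in it points to the +x end (away from the robot), so the new lid's handle goes to the -x end; z up.
- spatula_center (a point): Bystander: a forged steel spatula hanging from the other hook, 252 mm long, 28 mm wide at its hole, blade 62 mm wide. Point near its middle.
- hammer_center (a point): Bystander: a cross-peen hammer, 260 mm, wooden handle, lying far out on the bench. Point on its handle near the middle.
- tin_center (a point): Bystander: a round wax tin with a yellow band, 72 mm across, 55 mm high. Point at its centre.

How it is judged (in metres and radians):
On the way, in this order (a step that is already met when the one before it is completed fails the run):
1. the lid has been lifted off its hook, its handle still held high (distance of lid_eye from where it was at the start of the episode above 0.06 m and height (world z) of lid_eye above 0.2 m), for 0.1 s.
2. the lid lies level on its crown on the bench, open side up, let go and still (height (world z) of lid_crown below 0.006 m and angle between lid_center's own z axis and vertical below 0.12 rad and contact force between the fingers and lid below 0.1 N and linear speed of lid below 0.03 m/s), for 0.2 s.
At the end, for the whole second after the job is handed in: the lid lies still inside the lid in the crate: axes within 6 mm, 3 to 12 mm above it, both level within 0.09 rad, its handle's hole more than 110 mm from the crate's middle towards the end opposite the other handle, and the lower lid still within 10 mm of the crate's middle (horizontal distance between lid_center and base_center below 0.006 m and z of lid_center in the frame of base_center between 0.003 and 0.012 m and angle between each of lid_center, base_center's own z axis and vertical below 0.09 rad and x of lid_eye in the frame of crate below -0.11 m and horizontal distance between base_center and crate below 0.01 m and linear speed of lid below 0.02 m/s); the robot touches nothing.
It fails at once if the lid is let tip or lean steeply into the lid in the crate (contact force between lid and base above 0.5 N and angle between lid_center's own z axis and vertical above 0.35 rad).
It fails at once if the lid is banged or forced into the lid in the crate (contact force between lid and base above 60 N).
It fails at once if the lid is dropped (linear speed of lid above 1.6 m/s).
It fails at once if the spatula, the hammer or the wax tin is moved (distance of any of spatula_center, hammer_center, tin_center from where it was at the start of the episode above 0.03 m).
It also fails if it takes over 54 s, if anything falls off the work surface, if the arm or the gripper's body presses on something with over 40 N, if the wrist force passes 120 N, or if a joint passes its speed limit or range.

### The arm

A 6-joint arm with a two-finger parallel gripper is mounted at the origin on the work surface. World frame = base frame: x ahead of the robot, y to its left, z up, the work surface at z = 0. Lengths are in m, angles in degrees, forces in N, time in s.
With the tool pointing down it reaches from about 0.25 to 0.725 m from the base axis. Payload 4 kg.
Tool frame: the origin (TCP) lies midway between the tips of the shut fingers; the grasp point (between the pads) lies 19 mm behind it; z points along the fingers, y is the line along which they close (so a half turn about z gives the same grasp; the last joint's range is limited). The gripper opens to 85 mm and grips with 20 to 120 N. Pads are 22 mm wide; open, the fingers measure 114 mm over their backs; the gripper's body (76 mm by 85 mm) begins 54 mm behind the grasp point. The pads swing forward as they close: fully open they stand 13 mm farther back than shut.
Start: joints at [74.886, 13.785, 0.286, 76.501, 0, 90], TCP at [0.13, 0.483, 0.231] pointing down, gripper open.
Joint ranges: [-155.79, 155.79], [-60.16, 107.12], [-62.33, 73.08], [-114, 123.19], [-81.49, 82.49], [-180, 180]. Speed limits (degrees/s): [159.86, 159.86, 180, 180, 180, 180].

### API

Orientations are given as a 3x3 rotation matrix whose columns are the frame's x, y, z axes.
In Python, from station import env gives the robot as it stands. The module is installed in compiled form; this text tells all that it offers.
- The arm moves only by the tool send_rows, never from a script. Its argument "moves" is a list of rows, each an object of numbers: "rx", "ry", "rz": the turn, a rotation vector about the tool's x, y, z in degrees; "dx", "dy", "dz": the shift along the tool's x, y, z in cm; "fingers": the closure, from -1 (fully open) to 1 (shut). A call has 1 to 12 rows; each row is the pose to reach, as a shift and turn from the pose commanded when the call began, along the tool's axes at that moment; what a row does not reach only later rows make up. A row lasts 1/10 s, in which the tool goes at most 50 mm and 8.59 degrees, less where a joint would pass 70% of its speed; a pose out of reach is approached as far as the arm can. A call with a gripper value outside its range is refused whole. The fingers move at their own pace and stop on an object; "newtons" is the grip in N (left out, the last holds). Time passes only in rows, so rows that repeat a pose let the fingers close. It gives the time, the measured TCP pose, the force, the opening and the grip force at its end, in the units of the state.
- env.get_state(): the state, without advancing time (a new reading comes with each control period).
- env.read_camera(name): name is "side" or "top"; returns the picture (400x640x3 uint8, blue, green, red); there is no depth.
- env.camera_info(name): a dict with "camera_matrix" (3x3 intrinsics, pixels), "distortion" ([k1, k2, p1, p2, k3] as OpenCV has them; the pictures are not rectified), "origin" and "attitude" of the camera in the world. Camera axes: x right, y down, z forward; pixel columns grow to the right and rows downward; lengths in m; the calibration is good to about 2 mm. A picture is of the moment at which its call begins. camera_info takes no time and is no camera call.
- env.sign_off(): hands the job in; it is judged then, once.
The state is a dict: "clock": time; "q": joint angles; "joint_velocities": joint speeds; "tau": joint torques, N m; "tcp_pos": TCP position; "orientation": TCP orientation; "wrist_force": force on the tool from outside, world axes, zero at the start; "torque": the same for the moment, N m; "finger_gap": opening from 0.0 (shut) to 1.0 (fully open); "finger_force": force on a finger pad.
Only numpy, scipy, OpenCV 4.12 (cv2) and the standard library are available. Lean on these libraries where they do the work, as an engineer would, in place of code of your own. Each camera call takes 0.05 s, during which the arm holds its last target. There are 200 camera calls.

## Working session

There is one attempt and no reset: what is moved stays moved. The work goes in short steps, Python scripts to look and compute and a tool call to move; the robot and the scene stay as the last step left them, time stands still between calls to the robot, and variables do not carry over. Pictures are saved under pics/ and viewed, at most 12 in all, crops included, and the job is handed in when it is done.

Besides the shell and the picture viewer there is one more tool, called after "Request:" by a JSON object that holds its "fn" and its "kwargs", one argument or row to a line. send_rows: Moves the arm, as the interface text tells. Its arguments: {"type":"object","properties":{"moves":{"type":"array"},"newtons":{"type":"number"}},"required":["moves"]}

```bash
mkdir -p pics; python3 - <<'E'
from station import env
import cv2,numpy as np
np.set_printoptions(precision=4,suppress=True)
for n in("side","top"):
    cv2.imwrite(f"pics/{n}0.png",env.read_camera(n)); i=env.camera_info(n)
    for k in i: print(k,np.array(i[k]).tolist())
print(env.get_state())
E
```

```text
camera_matrix [[370.6784685752849, 0.0, 320.6811760712777], [0.0, 370.6784685752849, 195.97477539730988], [0.0, 0.0, 1.0]]
distortion [-0.04381511730950446, 0.0, 0.0, 0.0, 0.0]
origin [0.27678575059547394, -0.643974342485591, 0.708941158700542]
attitude [[0.9388881024437036, -0.21547914601201212, 0.26843596764143784], [-0.34390641277105993, -0.5537809858604215, 0.75832380877459], [-0.01474823191445341, -0.8042980525485521, -0.5940430391158571]]
camera_matrix [[490.7847008749151, 0.0, 324.72308062954045], [0.0, 490.7847008749151, 195.1950845898104], [0.0, 0.0, 1.0]]
distortion [-0.00026933909181838656, 0.0, 0.0, 0.0, 0.0]
origin [0.3038084473012022, 0.014358582450621679, 1.385008207249386]
attitude [[0.024928073025135732, -0.9852940988870168, 0.16903884131664865], [-0.9996593829258926, -0.023261378539362495, 0.011833274976612266], [-0.007727179529241679, -0.16927624454385234, -0.985538352236813]]
{'clock': 0.1, 'q': array([74.8858, 13.8285,  0.2214, 76.5024, -0.0002, 89.9994]), 'joint_velocities': array([ 0.0009, -0.1693,  0.1108, -0.0299,  0.0755,  0.0605]), 'tau': array([  0.0004, -37.3139,  25.301 ,   0.0109,   0.0001,  -0.    ]), 'tcp_pos': array([0.1302, 0.4822, 0.2305]), 'orientation': array([[-0.9654,  0.2607, -0.0005],
       [ 0.2607,  0.9654, -0.0018],
       [-0.    , -0.0019, -1.    ]]), 'wrist_force': array([-0.19  ,  0.5058, -0.287 ]), 'torque': array([-0.0144, -0.0266,  0.0077]), 'finger_force': 0.0, 'finger_gap': 0.9988046048511691}
```

View pics/side0.png

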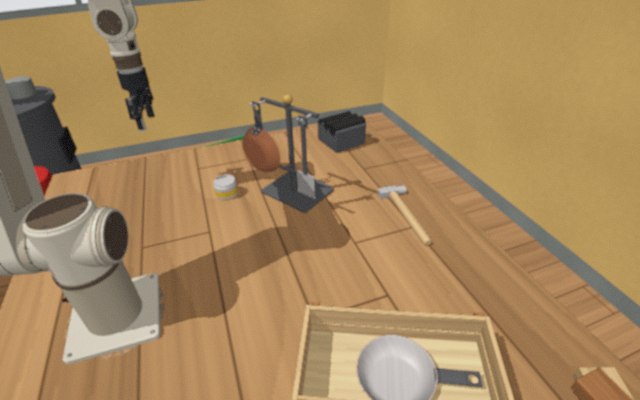

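View pics/top0.png

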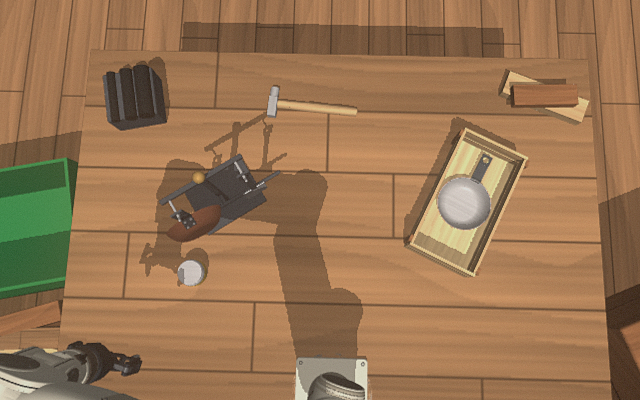

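The side view shows the lid hanging at (261,150), its strap up to (257,105), the tin at (224,187) and the crate at the bottom. In the top view the stand knob is at (199,178), the strap top at about (183,215), and the crate lid at (463,202) with its handle towards (487,158). I'll enlarge the stand.

```bash
python3 - <<'E'
import cv2,numpy as np
a=cv2.imread("pics/side0.png")[85:215,205:345]; b=cv2.imread("pics/top0.png")[140:290,135:285]
a=cv2.resize(a,(400*140//140,400*130//140),interpolation=cv2.INTER_CUBIC);b=cv2.resize(b,(400,400),interpolation=cv2.INTER_CUBIC)
c=np.zeros((400,800,3),np.uint8);c[:a.shape[0],:400]=a;c[:,400:]=b
cv2.imwrite("pics/crop1.png",c)
E
cat > h.py <<'E'
from station import env
import cv2,numpy as np
np.set_printoptions(precision=4,suppress=True)
I={n:env.camera_info(n) for n in("side","top")}
def ray(n,p):
    i=I[n];u=cv2.undistortPoints(np.array([[p]],float),np.array(i["camera_matrix"]),np.array(i["distortion"]))[0,0]
    d=np.array(i["attitude"])@[u[0],u[1],1]; return np.array(i["origin"]),d/np.linalg.norm(d)
def onz(n,p,z):
    o,d=ray(n,p); return o+d*(z-o[2])/d[2]
def tri(ps,pt):
    o1,d1=ray("side",ps);o2,d2=ray("top",pt)
    s=np.linalg.lstsq(np.c_[d1,-d2],o2-o1,rcond=None)[0]
    a,b=o1+s[0]*d1,o2+s[1]*d2; return (a+b)/2,np.linalg.norm(a-b)
def proj(n,P):
    i=I[n];R=np.array(i["attitude"]).T
    return cv2.projectPoints(np.array(P,float).reshape(-1,1,3),cv2.Rodrigues(R)[0],-R@np.array(i["origin"]),np.array(i["camera_matrix"]),np.array(i["distortion"]))[0][:,0]
E
```

```text
(no output)
```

View pics/crop1.png

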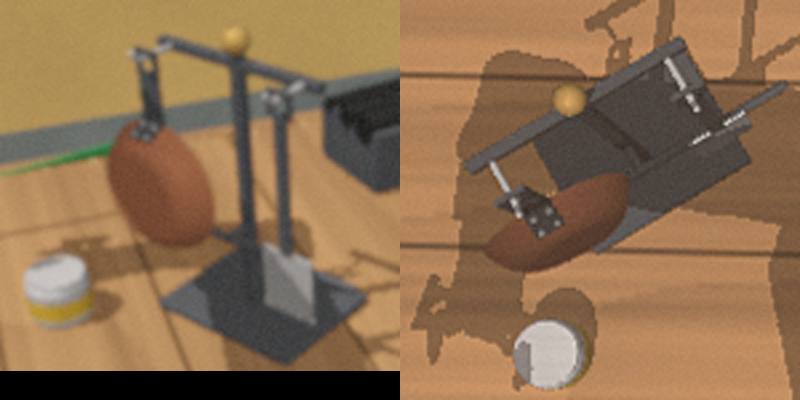

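The crop shows the lid hanging by its strap from the hook on the image-left (+y) end of the bar. The bar runs from (161,203) to (241,156) in the top view and from (262,100) to (317,116) in the side view.

```bash
python3 - <<'E'
from h import *
L,e1=tri((261.7,100),(161.2,203)); Rr,e2=tri((317,115.8),(241.1,156.1)); K,e3=tri((287.3,99),(198.4,177.5))
print("bar",L,e1,Rr,e2,np.linalg.norm(L-Rr),"knob",K,e3)
l,r=onz("top",(161.2,203),.303),onz("top",(241.1,156.1),.303); print("onz",l,r)
y=(l-r);y[2]=0;y/=np.linalg.norm(y); x=np.array([y[1],-y[0],0]); print("x",x,"y",y, np.degrees(np.arctan2(x[1],x[0])))
# foot corners
img=cv2.imread("pics/top0.png"); O=(l+r)/2
# copper lid mask -> centroid
h=cv2.cvtColor(img,cv2.COLOR_BGR2HSV)
for n in ("side","top"):
    im=cv2.imread(f"pics/{n}0.png"); hh=cv2.cvtColor(im,cv2.COLOR_BGR2HSV)
    print(n,"lid px hsv",hh[224,193] if n=="top" else hh[150,261])
O[2]=0
for nm,s in(("left",1),("right",-1)):
    H=O+s*.085*y-.04*x; H[2]=.3; print(nm,H,proj("top",H),proj("side",H))
print("tin",onz("top",(135+148/2.667,140+353/2.667),.055))
# crate rim: wood outer corners at z=.1
c=[onz("top",p,.1) for p in((465,128),(527,158),(474,276),(405,245))]
for q in c: print(q[:2])
C=sum(c)/4; print("crate",C[:2],[np.linalg.norm(c[i]-c[(i+1)%4]) for i in range(4)])
# grey lid mask in crate
m=cv2.inRange(h,(0,0,90),(180,60,255));z=np.zeros_like(m);z[165:240,425:505]=m[165:240,425:505]
cs=max(cv2.findContours(z,0,1)[0],key=cv2.contourArea); el=cv2.fitEllipse(cs); print(el)
print("base",onz("top",el[0],.044), "eye",onz("top",(487,158),.044))
E
```

```text
bar [0.4654 0.3959 0.2933] 0.001802918487637573 [0.5764 0.2205 0.2976] 0.00024104759975698264 0.20766328162860545 knob [0.5206 0.3084 0.3201] 0.0017620101683526535
onz [0.4631 0.3926 0.303 ] [0.575  0.2195 0.303 ]
x [0.8398 0.5429 0.    ] y [-0.5429  0.8398  0.    ] 32.88259859061161
side lid px hsv [ 10 139 121]
top lid px hsv [ 20  14 111]
left [0.4393 0.3557 0.3   ] [[177.2318 214.1112]] [[255.2311 104.1982]]
right [0.5316 0.2129 0.3   ] [[243.1859 175.1404]] [[301.6486 118.7944]]
tin [0.3134 0.3852 0.055 ]
[ 0.7182 -0.3463]
[ 0.6382 -0.5103]
[ 0.322  -0.3602]
[ 0.3974 -0.1828]
crate [ 0.519  -0.3499] [np.float64(0.18244752776989812), np.float64(0.3500456808527218), np.float64(0.19273596448665242), np.float64(0.36006558633428143)]
((465.614501953125, 199.94586181640625), (50.55727767944336, 64.65099334716797), 28.734481811523438)
base [ 0.5297 -0.3589  0.044 ] eye [ 0.6503 -0.4215  0.044 ]
```

```bash
cat >> h.py <<'E'
from scipy.spatial.transform import Rotation as Ro
XR=np.array([.8398,.5429,0]);YR=np.array([-.5429,.8398,0])
def down(yx,tilt=0):
    "tool down, tool x at world angle yx deg, then turned by tilt deg about tool y"
    a=np.radians(yx);x=np.array([np.cos(a),np.sin(a),0]);z=np.array([0,0,-1.])
    return np.c_[x,np.cross(z,x),z]@Ro.from_euler("y",tilt,degrees=True).as_matrix()
def go(p,R):
    s=env.get_state();R0=np.array(s["orientation"]);d=R0.T@(np.array(p)-s["tcp_pos"])*100
    r=Ro.from_matrix(R0.T@R).as_rotvec(degrees=True)
    print("d cm",d.round(2),"r deg",r.round(2)); return d,r
def st():
    s=env.get_state()
    for k in("clock","q","tcp_pos","orientation","wrist_force","torque","finger_gap","finger_force"): print(k,np.array(s[k]).round(4).tolist())
E
python3 - <<'E'
from h import *
go((.442,.357,.37),down(212.9))
go((.442,.357,.253),down(212.9))
E
```

```text
d cm [-33.36  -3.98 -13.94] r deg [ -0.1   -0.05 -48.01]
d cm [-33.36  -3.96  -2.24] r deg [ -0.1   -0.05 -48.01]
```

Request:
{"fn": "send_rows", "kwargs": {
  "moves": [
    {"dz": -5, "rz": -8, "fingers": -1},
    {"dz": -10, "rz": -16, "dx": -2},
    {"dz": -14, "rz": -24, "dx": -6},
    {"dz": -14, "dx": -11, "dy": -1, "rz": -32},
    {"dz": -14, "dx": -16, "dy": -2, "rz": -40},
    {"dz": -14, "dx": -21, "dy": -3, "rz": -48},
    {"dz": -14, "dx": -25.5, "dy": -4, "rz": -48},
    {"dz": -14, "dx": -29.5, "dy": -4, "rz": -48},
    {"dz": -14, "dx": -33.4, "dy": -4, "rz": -48},
    {"dz": -14, "dx": -33.4, "dy": -4, "rz": -48},
    {"dz": -14, "dx": -33.4, "dy": -4, "rz": -48}
  ]
}}

```text
invalid input at $.moves[0]: expected keys rx, ry, rz, dx, dy, dz, fingers
```

```bash
python3 - <<'E'
from h import *
st(); go((.440,.356,.253),down(212.9))
a=env.read_camera("side")[60:210,180:330];b=env.read_camera("top")[140:290,100:250]
cv2.imwrite("pics/pre.png",np.hstack([cv2.resize(i,(400,400),interpolation=cv2.INTER_CUBIC) for i in(a,b)]))
E
```

```text
clock 0.1
q [74.8858, 13.8285, 0.2214, 76.5024, -0.0002, 89.9994]
tcp_pos [0.1302, 0.4822, 0.2305]
orientation [[-0.9654, 0.2607, -0.0005], [0.2607, 0.9654, -0.0018], [-0.0, -0.0019, -1.0]]
wrist_force [-0.19, 0.5058, -0.287]
torque [-0.0144, -0.0266, 0.0077]
finger_gap 0.9988
finger_force 0.0
d cm [-33.2   -4.11  -2.24] r deg [ -0.1   -0.05 -48.01]
```

View pics/pre.png

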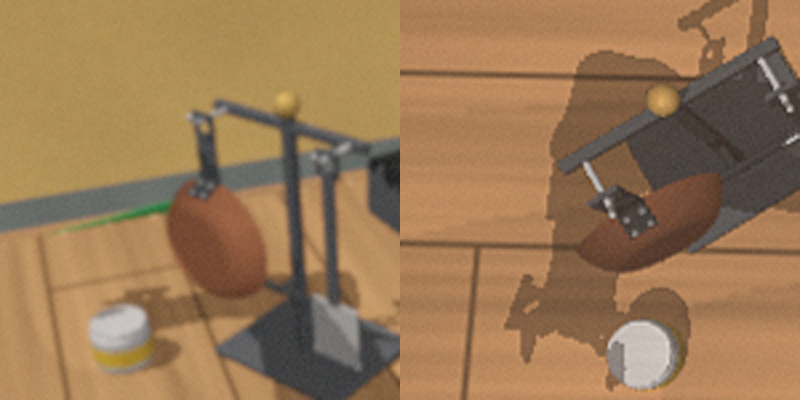

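The move was refused because every row needs all its keys, so this picture shows the unmoved scene. I'll resend with full rows.

Request:
{"fn": "send_rows", "kwargs": {
  "moves": [
    {"rx": 0, "ry": 0, "rz": -8, "dx": 0, "dy": 0, "dz": -5, "fingers": -1},
    {"rx": 0, "ry": 0, "rz": -16, "dx": -2, "dy": 0, "dz": -10, "fingers": -1},
    {"rx": 0, "ry": 0, "rz": -24, "dx": -6, "dy": 0, "dz": -14, "fingers": -1},
    {"rx": 0, "ry": 0, "rz": -32, "dx": -11, "dy": -1, "dz": -14, "fingers": -1},
    {"rx": 0, "ry": 0, "rz": -40, "dx": -16, "dy": -2, "dz": -14, "fingers": -1},
    {"rx": 0, "ry": 0, "rz": -48, "dx": -21, "dy": -3, "dz": -14, "fingers": -1},
    {"rx": 0, "ry": 0, "rz": -48, "dx": -25.5, "dy": -4, "dz": -14, "fingers": -1},
    {"rx": 0, "ry": 0, "rz": -48, "dx": -29.5, "dy": -4, "dz": -14, "fingers": -1},
    {"rx": 0, "ry": 0, "rz": -48, "dx": -33.2, "dy": -4.1, "dz": -14, "fingers": -1},
    {"rx": 0, "ry": 0, "rz": -48, "dx": -33.2, "dy": -4.1, "dz": -14, "fingers": -1},
    {"rx": 0, "ry": 0, "rz": -48, "dx": -33.2, "dy": -4.1, "dz": -14, "fingers": -1}
  ]
}}

```text
clock: 1.3
tcp_pos: [0.4411, 0.3558, 0.3701]
orientation: [[-0.841, -0.541, -0.002], [-0.541, 0.841, -0.001], [0.002, 0.0, -1.0]]
wrist_force: [-1.1, -0.3, 0.5]
finger_gap: 0.996
finger_force: 0.0
```

```bash
python3 - <<'E'
from h import *
st(); go((.440,.356,.253),down(212.9))
a=env.read_camera("side")[60:210,180:330];b=env.read_camera("top")[140:290,100:250]
cv2.imwrite("pics/pre2.png",np.hstack([cv2.resize(i,(400,400),interpolation=cv2.INTER_CUBIC) for i in(a,b)]))
E
```

```text
clock 1.3
q [38.8775, 21.8599, 31.9525, 100.2213, 0.0192, 6.1464]
tcp_pos [0.4411, 0.3558, 0.3701]
orientation [[-0.8412, -0.5407, -0.002], [-0.5407, 0.8412, -0.0011], [0.0023, 0.0001, -1.0]]
wrist_force [-1.0948, -0.3253, 0.4596]
torque [0.0495, 0.0298, -0.0023]
finger_gap 0.9958
finger_force 0.0
d cm [ 0.05  0.08 11.71] r deg [ 0.01 -0.13 -0.17]
```

View pics/pre2.png

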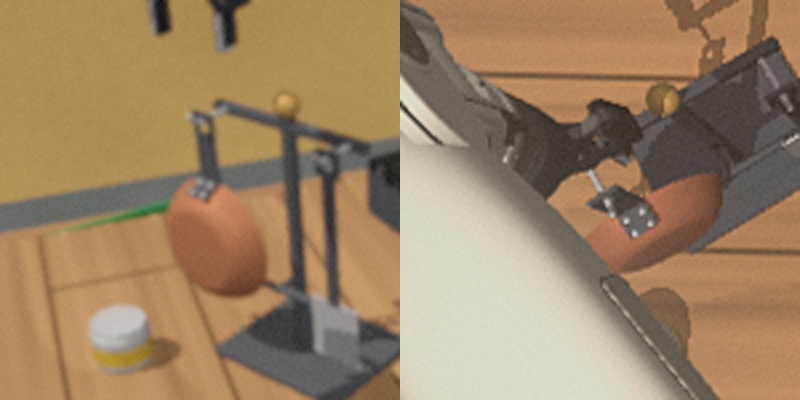

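The side crop shows the fingertips at (160,20) and (225,35), straddling the strap top at (200,118) below. I'll go down and grip.

Request:
{"fn": "send_rows", "kwargs": {
  "moves": [
    {"rx": 0, "ry": 0, "rz": 0, "dx": 0, "dy": 0.1, "dz": 4, "fingers": -1},
    {"rx": 0, "ry": 0, "rz": 0, "dx": 0, "dy": 0.1, "dz": 8, "fingers": -1},
    {"rx": 0, "ry": 0, "rz": 0, "dx": 0, "dy": 0.1, "dz": 11.7, "fingers": -1},
    {"rx": 0, "ry": 0, "rz": 0, "dx": 0, "dy": 0.1, "dz": 11.7, "fingers": -1},
    {"rx": 0, "ry": 0, "rz": 0, "dx": 0, "dy": 0.1, "dz": 11.7, "fingers": 1},
    {"rx": 0, "ry": 0, "rz": 0, "dx": 0, "dy": 0.1, "dz": 11.7, "fingers": 1},
    {"rx": 0, "ry": 0, "rz": 0, "dx": 0, "dy": 0.1, "dz": 11.7, "fingers": 1},
    {"rx": 0, "ry": 0, "rz": 0, "dx": 0, "dy": 0.1, "dz": 11.7, "fingers": 1},
    {"rx": 0, "ry": 0, "rz": 0, "dx": 0, "dy": 0.1, "dz": 11.7, "fingers": 1},
    {"rx": 0, "ry": 0, "rz": 0, "dx": 0, "dy": 0.1, "dz": 11.7, "fingers": 1}
  ],
  "newtons": 60
}}

```text
clock: 2.4
tcp_pos: [0.441, 0.3578, 0.2569]
orientation: [[-0.84, -0.542, 0.004], [-0.542, 0.84, 0.003], [-0.005, -0.0, -1.0]]
wrist_force: [0.2, -0.8, 4.7]
finger_gap: 0.314
finger_force: 58.6
```

Request:
{"fn": "send_rows", "kwargs": {
  "moves": [
    {"rx": 0, "ry": 0, "rz": 0, "dx": 0, "dy": 0, "dz": -0.5, "fingers": 1},
    {"rx": 0, "ry": 0, "rz": 0, "dx": 0, "dy": 0, "dz": -1.0, "fingers": 1},
    {"rx": 0, "ry": 0, "rz": 0, "dx": 0, "dy": 0, "dz": -1.0, "fingers": 1},
    {"rx": 0, "ry": 0, "rz": 0, "dx": 0, "dy": 0, "dz": -1.0, "fingers": 1}
  ]
}}

```text
clock: 2.8
tcp_pos: [0.4396, 0.3574, 0.2642]
orientation: [[-0.84, -0.543, -0.0], [-0.543, 0.84, -0.0], [0.0, -0.0, -1.0]]
wrist_force: [-0.7, -0.6, -2.1]
finger_gap: 0.314
finger_force: 59.1
```

Request:
{"fn": "send_rows", "kwargs": {
  "moves": [
    {"rx": 0, "ry": 0, "rz": 0, "dx": 0, "dy": 0, "dz": -0.2, "fingers": 1},
    {"rx": 0, "ry": 0, "rz": 0, "dx": 0.5, "dy": 0, "dz": -0.2, "fingers": 1},
    {"rx": 0, "ry": 0, "rz": 0, "dx": 1.0, "dy": 0, "dz": -0.3, "fingers": 1},
    {"rx": 0, "ry": 0, "rz": 0, "dx": 1.5, "dy": 0, "dz": -0.8, "fingers": 1},
    {"rx": 0, "ry": 0, "rz": 0, "dx": 2.0, "dy": 0, "dz": -1.3, "fingers": 1},
    {"rx": 0, "ry": 0, "rz": 0, "dx": 2.5, "dy": 0, "dz": -1.8, "fingers": 1},
    {"rx": 0, "ry": 0, "rz": 0, "dx": 3.5, "dy": 0, "dz": -2.0, "fingers": 1},
    {"rx": 0, "ry": 0, "rz": 0, "dx": 5, "dy": 0, "dz": -2.0, "fingers": 1}
  ]
}}

```text
clock: 3.6
tcp_pos: [0.3975, 0.3302, 0.2849]
orientation: [[-0.84, -0.543, 0.001], [-0.543, 0.84, 0.001], [-0.001, 0.0, -1.0]]
wrist_force: [-0.6, 0.1, -3.0]
finger_gap: 0.313
finger_force: 59.1
```

Request:
{"fn": "send_rows", "kwargs": {
  "moves": [
    {"rx": 0, "ry": 0, "rz": 3, "dx": 1, "dy": -1.6, "dz": -1, "fingers": 1},
    {"rx": 0, "ry": 0, "rz": 6, "dx": 3, "dy": -4.7, "dz": -1, "fingers": 1},
    {"rx": 0, "ry": 0, "rz": 10, "dx": 5, "dy": -7.9, "dz": -1, "fingers": 1},
    {"rx": 0, "ry": 0, "rz": 14, "dx": 7, "dy": -11, "dz": -1, "fingers": 1},
    {"rx": 0, "ry": 0, "rz": 18, "dx": 9, "dy": -14.1, "dz": -1, "fingers": 1},
    {"rx": 0, "ry": 0, "rz": 22, "dx": 11, "dy": -17.3, "dz": -1, "fingers": 1},
    {"rx": 0, "ry": 0, "rz": 26, "dx": 13, "dy": -20.4, "dz": -1, "fingers": 1},
    {"rx": 0, "ry": 0, "rz": 30, "dx": 15, "dy": -23.6, "dz": -1, "fingers": 1},
    {"rx": 0, "ry": 0, "rz": 33, "dx": 16, "dy": -25.3, "dz": -1, "fingers": 1},
    {"rx": 0, "ry": 0, "rz": 33, "dx": 16, "dy": -25.3, "dz": -1, "fingers": 1}
  ],
  "newtons": 120
}}

```text
clock: 4.6
tcp_pos: [0.4003, 0.0282, 0.2952]
orientation: [[-1.0, 0.009, 0.002], [0.009, 1.0, -0.001], [-0.002, -0.001, -1.0]]
wrist_force: [0.1, 0.4, -2.1]
finger_gap: 0.302
finger_force: 118.5
```

```bash
python3 - <<'E'
from h import *
st()
cv2.imwrite("pics/hang.png",np.vstack([env.read_camera("side")[0:300,20:620]]))
E
```

```text
clock 4.6
q [4.0699, 1.2339, -4.8855, 83.7939, -0.0581, 4.5608]
tcp_pos [0.4003, 0.0282, 0.2952]
orientation [[-1.0, 0.0086, 0.0016], [0.0086, 1.0, -0.0009], [-0.0016, -0.0009, -1.0]]
wrist_force [0.0949, 0.3776, -2.1307]
torque [0.1099, -0.0247, -0.0046]
finger_gap 0.3018
finger_force 118.4816
```

View pics/hang.png

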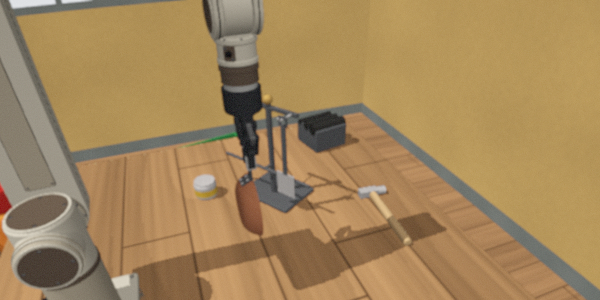

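Request:
{"fn": "send_rows", "kwargs": {
  "moves": [
    {"rx": 0, "ry": -4, "rz": 0, "dx": 0, "dy": 0, "dz": 0, "fingers": 1},
    {"rx": 0, "ry": -10, "rz": 0, "dx": 0, "dy": 0, "dz": 1, "fingers": 1},
    {"rx": 0, "ry": -17, "rz": 0, "dx": 0, "dy": 0, "dz": 3, "fingers": 1},
    {"rx": 0, "ry": -24, "rz": 0, "dx": 0, "dy": 0, "dz": 5, "fingers": 1},
    {"rx": 0, "ry": -31, "rz": 0, "dx": 0, "dy": 0, "dz": 7, "fingers": 1},
    {"rx": 0, "ry": -38, "rz": 0, "dx": 0, "dy": 0, "dz": 9, "fingers": 1},
    {"rx": 0, "ry": -45, "rz": 0, "dx": 0, "dy": 0, "dz": 11, "fingers": 1},
    {"rx": 0, "ry": -50, "rz": 0, "dx": 0, "dy": 0, "dz": 13, "fingers": 1},
    {"rx": 0, "ry": -50, "rz": 0, "dx": 0, "dy": 0, "dz": 14, "fingers": 1},
    {"rx": 0, "ry": -50, "rz": 0, "dx": 0, "dy": 0, "dz": 14, "fingers": 1}
  ]
}}

```text
clock: 5.65
tcp_pos: [0.4131, 0.036, 0.1788]
orientation: [[-0.672, 0.003, 0.74], [-0.001, 1.0, -0.005], [-0.74, -0.004, -0.672]]
wrist_force: [-1.2, 0.3, -4.0]
finger_gap: 0.303
finger_force: 119.1
```

```bash
python3 - <<'E'
from h import *
st()
a=env.read_camera("side")[100:300,170:370]
cv2.imwrite("pics/tilt.png",cv2.resize(a,(500,500),interpolation=cv2.INTER_CUBIC))
E
```

```text
clock 5.65
q [11.257, -22.3361, -62.3121, 2.8475, -8.5932, 7.5919]
tcp_pos [0.4131, 0.036, 0.1788]
orientation [[-0.6721, 0.0033, 0.7404], [-0.0006, 1.0, -0.005], [-0.7404, -0.0038, -0.6721]]
wrist_force [-1.2257, 0.2918, -3.9616]
torque [0.0443, 1.4013, -0.0725]
finger_gap 0.303
finger_force 119.0625
```

View pics/tilt.png

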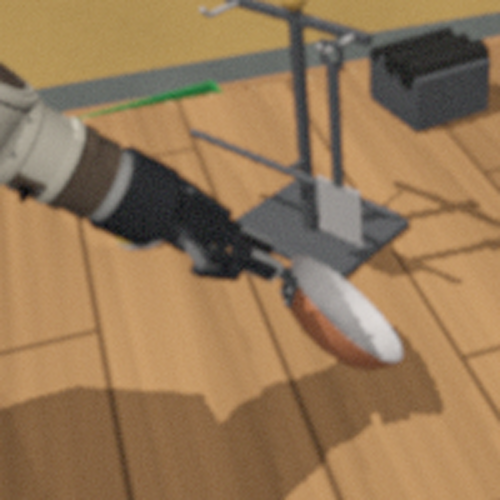

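The lid is held firmly, tilted about 48°, with the open side facing up and out. Joint 3 is near its limit, so I'll move outward.

Request:
{"fn": "send_rows", "kwargs": {
  "moves": [
    {"rx": 0, "ry": 0, "rz": 0, "dx": -1.4, "dy": 0, "dz": 1.5, "fingers": 1},
    {"rx": 0, "ry": 0, "rz": 0, "dx": -2.8, "dy": 0, "dz": 3.0, "fingers": 1},
    {"rx": 0, "ry": 0, "rz": 0, "dx": -4.2, "dy": 0, "dz": 4.5, "fingers": 1},
    {"rx": 0, "ry": 0, "rz": 0, "dx": -5.6, "dy": 0, "dz": 6.0, "fingers": 1},
    {"rx": 0, "ry": 0, "rz": 0, "dx": -7, "dy": 0, "dz": 7.5, "fingers": 1},
    {"rx": 0, "ry": 0, "rz": 0, "dx": -7, "dy": 0, "dz": 7.5, "fingers": 1},
    {"rx": 0, "ry": 0, "rz": 0, "dx": -7, "dy": 0, "dz": 7.5, "fingers": 1}
  ]
}}

```text
clock: 6.4
tcp_pos: [0.5155, 0.0343, 0.1805]
orientation: [[-0.672, 0.006, 0.741], [0.001, 1.0, -0.007], [-0.741, -0.004, -0.672]]
wrist_force: [-0.1, -0.2, -3.6]
finger_gap: 0.297
finger_force: 119.0
```

```bash
python3 - <<'E'
from h import *
st(); p=env.get_state()["tcp_pos"]
go((p[0],p[1],.125),down(180,-50))
E
```

```text
clock 6.4
q [7.1477, -6.7298, -53.0834, -3.8761, -5.6848, 4.8913]
tcp_pos [0.5155, 0.0343, 0.1805]
orientation [[-0.672, 0.006, 0.7405], [0.0012, 1.0, -0.007], [-0.7406, -0.0038, -0.672]]
wrist_force [-0.0578, -0.2013, -3.6126]
torque [-0.0488, 1.2978, -0.0336]
finger_gap 0.2973
finger_force 118.955
d cm [4.11 0.02 3.73] r deg [-0.4  -2.22 -0.06]
```

Request:
{"fn": "send_rows", "kwargs": {
  "moves": [
    {"rx": 0, "ry": 0, "rz": 0, "dx": 0.75, "dy": 0, "dz": 0.7, "fingers": 1},
    {"rx": 0, "ry": 0, "rz": 0, "dx": 1.5, "dy": 0, "dz": 1.35, "fingers": 1},
    {"rx": 0, "ry": 0, "rz": 0, "dx": 2.2, "dy": 0, "dz": 2.0, "fingers": 1},
    {"rx": 0, "ry": 0, "rz": 0, "dx": 2.8, "dy": 0, "dz": 2.55, "fingers": 1},
    {"rx": 0, "ry": 0, "rz": 0, "dx": 3.2, "dy": 0, "dz": 2.9, "fingers": 1},
    {"rx": 0, "ry": 0, "rz": 0, "dx": 3.5, "dy": 0, "dz": 3.15, "fingers": 1},
    {"rx": 0, "ry": 0, "rz": 0, "dx": 3.5, "dy": 0, "dz": 3.15, "fingers": 1}
  ]
}}

```text
clock: 7.1
tcp_pos: [0.5172, 0.0346, 0.1359]
orientation: [[-0.667, 0.006, 0.745], [0.001, 1.0, -0.006], [-0.745, -0.003, -0.667]]
wrist_force: [0.1, 0.3, -2.8]
finger_gap: 0.299
finger_force: 119.3
```

Request:
{"fn": "send_rows", "kwargs": {
  "moves": [
    {"rx": 0, "ry": 0, "rz": 0, "dx": 0.3, "dy": 0, "dz": 0.27, "fingers": 1},
    {"rx": 0, "ry": 0, "rz": 0, "dx": 0.6, "dy": 0, "dz": 0.54, "fingers": 1},
    {"rx": 0, "ry": 0, "rz": 0, "dx": 0.9, "dy": 0, "dz": 0.8, "fingers": 1},
    {"rx": 0, "ry": 0, "rz": 0, "dx": 0.9, "dy": 0, "dz": 0.8, "fingers": 1}
  ]
}}

```text
clock: 7.5
tcp_pos: [0.5228, 0.035, 0.1311]
orientation: [[-0.655, 0.006, 0.756], [0.003, 1.0, -0.006], [-0.756, -0.002, -0.655]]
wrist_force: [-8.0, -0.6, 16.7]
finger_gap: 0.301
finger_force: 121.0
```

Request:
{"fn": "send_rows", "kwargs": {
  "moves": [
    {"rx": 0, "ry": 0, "rz": 0, "dx": 0, "dy": 0, "dz": 0, "fingers": 1},
    {"rx": 0, "ry": 0, "rz": 0, "dx": 0.7, "dy": 0, "dz": -0.1, "fingers": 1},
    {"rx": 0, "ry": 0, "rz": 0, "dx": 1.4, "dy": 0, "dz": -0.15, "fingers": 1},
    {"rx": 0, "ry": 0, "rz": 0, "dx": 2.1, "dy": 0, "dz": -0.2, "fingers": 1},
    {"rx": 0, "ry": 0, "rz": 0, "dx": 2.8, "dy": 0, "dz": -0.3, "fingers": 1},
    {"rx": 0, "ry": 0, "rz": 0, "dx": 3.6, "dy": 0, "dz": -0.4, "fingers": 1}
  ],
  "newtons": 25
}}

```text
clock: 8.1
tcp_pos: [0.4999, 0.0355, 0.1081]
orientation: [[-0.665, 0.008, 0.747], [0.003, 1.0, -0.008], [-0.747, -0.004, -0.665]]
wrist_force: [-8.9, -1.1, 17.2]
finger_gap: 0.3
finger_force: 121.3
```

```bash
python3 - <<'E'
from h import *
st()
go((.467,.035,.066),down(180,-48));go((.453,.035,.022),down(180,-48))
E
```

```text
clock 8.1
q [7.9307, 4.0955, -62.1056, -24.1825, -6.3971, 5.4618]
tcp_pos [0.4999, 0.0355, 0.1081]
orientation [[-0.6652, 0.0082, 0.7466], [0.0028, 1.0, -0.0085], [-0.7467, -0.0035, -0.6652]]
wrist_force [-8.9423, -1.1383, 17.1908]
torque [-0.4009, -1.8876, -0.4736]
finger_gap 0.3005
finger_force 121.3303
d cm [ 5.33 -0.06  0.35] r deg [-0.49  0.3  -0.16]
d cm [ 9.55 -0.06  2.23] r deg [-0.49  0.3  -0.16]
```

```bash
python3 - <<'E'
from h import *
go((.497,.035,.098),down(180,-42));go((.492,.035,.085),down(180,-35));go((.490,.035,.060),down(180,-32))
E
```

```text
d cm [ 0.95 -0.05  0.46] r deg [-0.48  6.3  -0.19]
d cm [ 2.25 -0.05  0.95] r deg [-0.47 13.3  -0.22]
d cm [ 4.25 -0.04  2.47] r deg [-0.46 16.3  -0.23]
```

Request:
{"fn": "send_rows", "kwargs": {
  "moves": [
    {"rx": 0, "ry": 3, "rz": 0, "dx": 0.3, "dy": 0, "dz": 0.3, "fingers": 1},
    {"rx": 0, "ry": 6, "rz": 0, "dx": 0.9, "dy": 0, "dz": 0.5, "fingers": 1},
    {"rx": 0, "ry": 10, "rz": 0, "dx": 1.6, "dy": 0, "dz": 0.8, "fingers": 1},
    {"rx": 0, "ry": 13, "rz": 0, "dx": 2.2, "dy": 0, "dz": 1.0, "fingers": 1},
    {"rx": 0, "ry": 13, "rz": 0, "dx": 2.2, "dy": 0, "dz": 1.0, "fingers": 1}
  ],
  "newtons": 25
}}

```text
clock: 8.6
tcp_pos: [0.4913, 0.0358, 0.0832]
orientation: [[-0.82, 0.007, 0.572], [0.004, 1.0, -0.007], [-0.572, -0.003, -0.82]]
wrist_force: [-1.3, 0.1, 2.0]
finger_gap: 0.299
finger_force: 126.2
```

```bash
python3 - <<'E'
from h import *
st()
go((.487,.035,.060),down(180,-32));go((.485,.035,.035),down(180,-32));go((.485,.035,.018),down(180,-32))
E
```

```text
clock 8.6
q [6.7918, 3.845, -51.5077, -0.0252, -4.2605, 5.7865]
tcp_pos [0.4913, 0.0358, 0.0832]
orientation [[-0.8201, 0.0068, 0.5721], [0.0036, 1.0, -0.0067], [-0.5721, -0.0034, -0.8201]]
wrist_force [-1.3281, 0.1292, 1.955]
torque [-0.1127, 0.103, -0.104]
finger_gap 0.2995
finger_force 126.196
d cm [ 1.68 -0.08  1.65] r deg [-0.38  2.9  -0.21]
d cm [ 3.27 -0.07  3.59] r deg [-0.38  2.9  -0.21]
d cm [ 4.25 -0.06  4.98] r deg [-0.38  2.9  -0.21]
```

Request:
{"fn": "send_rows", "kwargs": {
  "moves": [
    {"rx": 0, "ry": 1, "rz": 0, "dx": 0.6, "dy": 0, "dz": 0.6, "fingers": 1},
    {"rx": 0, "ry": 2, "rz": 0, "dx": 1.2, "dy": 0, "dz": 1.2, "fingers": 1},
    {"rx": 0, "ry": 3, "rz": 0, "dx": 1.7, "dy": 0, "dz": 1.7, "fingers": 1},
    {"rx": 0, "ry": 3, "rz": 0, "dx": 2.3, "dy": 0, "dz": 2.4, "fingers": 1},
    {"rx": 0, "ry": 3, "rz": 0, "dx": 2.8, "dy": 0, "dz": 3.0, "fingers": 1},
    {"rx": 0, "ry": 3, "rz": 0, "dx": 3.3, "dy": 0, "dz": 3.6, "fingers": 1},
    {"rx": 0, "ry": 3, "rz": 0, "dx": 3.3, "dy": 0, "dz": 3.6, "fingers": 1}
  ],
  "newtons": 25
}}

```text
clock: 9.3
tcp_pos: [0.4826, 0.0356, 0.0326]
orientation: [[-0.85, 0.006, 0.526], [0.003, 1.0, -0.006], [-0.526, -0.004, -0.85]]
wrist_force: [-2.8, -0.5, 5.9]
finger_gap: 0.306
finger_force: 113.2
```

```bash
python3 - <<'E'
from h import *
st()
go((.485,.035,.022),down(180,-32));go((.485,.035,.018),down(180,-32))
a=env.read_camera("side")[150:300,220:370]
cv2.imwrite("pics/low.png",cv2.resize(a,(500,500),interpolation=cv2.INTER_CUBIC))
E
```

```text
clock 9.3
q [6.6407, 10.8515, -53.1048, -5.514, -3.8546, 5.8482]
tcp_pos [0.4826, 0.0356, 0.0326]
orientation [[-0.8502, 0.0062, 0.5264], [0.0034, 1.0, -0.0064], [-0.5265, -0.0037, -0.8502]]
wrist_force [-2.773, -0.4889, 5.9179]
torque [-0.0176, -0.2852, -0.0083]
finger_gap 0.3057
finger_force 113.2489
d cm [ 0.36 -0.06  1.03] r deg [-0.37 -0.23 -0.19]
d cm [ 0.57 -0.06  1.37] r deg [-0.37 -0.23 -0.19]
```

View pics/low.png

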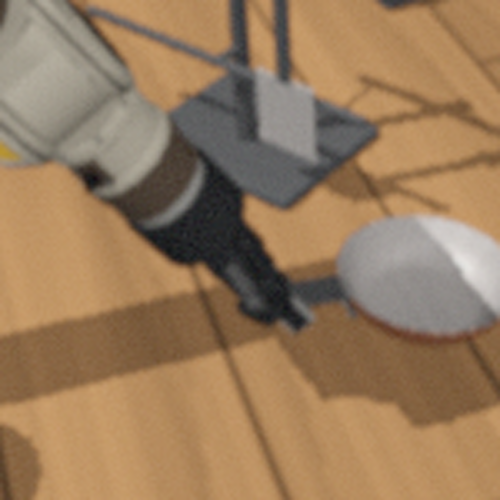

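The lid is almost flat, open side up, with its strap between the fingers. I'll lower the rest, open and back off.

Request:
{"fn": "send_rows", "kwargs": {
  "moves": [
    {"rx": 0, "ry": 0, "rz": 0, "dx": 0.3, "dy": 0, "dz": 0.7, "fingers": 1},
    {"rx": 0, "ry": 0, "rz": 0, "dx": 0.5, "dy": 0, "dz": 1.3, "fingers": 1},
    {"rx": 0, "ry": 0, "rz": 0, "dx": 0.5, "dy": 0, "dz": 1.3, "fingers": 1},
    {"rx": 0, "ry": 0, "rz": 0, "dx": 0.5, "dy": 0, "dz": 1.3, "fingers": -1},
    {"rx": 0, "ry": 0, "rz": 0, "dx": 0.5, "dy": 0, "dz": 1.3, "fingers": -1},
    {"rx": 0, "ry": 0, "rz": 0, "dx": 0.5, "dy": 0, "dz": 1.3, "fingers": -1},
    {"rx": 0, "ry": 0, "rz": 0, "dx": 0.5, "dy": 0, "dz": 1.3, "fingers": -1},
    {"rx": 0, "ry": 0, "rz": 0, "dx": 0.5, "dy": 0, "dz": -2, "fingers": -1},
    {"rx": 0, "ry": 0, "rz": 0, "dx": 0.5, "dy": 0, "dz": -6, "fingers": -1},
    {"rx": 0, "ry": 6, "rz": 0, "dx": 0.5, "dy": 0, "dz": -10, "fingers": -1},
    {"rx": 0, "ry": 14, "rz": 0, "dx": 0.5, "dy": 0, "dz": -14, "fingers": -1}
  ]
}}

```text
clock: 10.45
tcp_pos: [0.4164, 0.0365, 0.1271]
orientation: [[-0.927, 0.006, 0.376], [0.004, 1.0, -0.006], [-0.376, -0.004, -0.927]]
wrist_force: [2.3, 0.1, -1.4]
finger_gap: 1.0
finger_force: 0.0
```

```bash
python3 - <<'E'
from h import *
st()
im=env.read_camera("top");cv2.imwrite("pics/flat.png",im)
s=env.read_camera("side");cv2.imwrite("pics/flats.png",s)
cv2.imwrite("pics/flatv.png",np.hstack([cv2.resize(s[130:330,200:400],(400,400)),cv2.resize(im[100:300,250:450],(400,400))]))
E
```

```text
clock 10.45
q [7.2203, -5.8801, -42.8525, 31.1518, -3.0475, 6.9033]
tcp_pos [0.4164, 0.0365, 0.1271]
orientation [[-0.9267, 0.0056, 0.3758], [0.0036, 1.0, -0.006], [-0.3758, -0.0042, -0.9267]]
wrist_force [2.3344, 0.1045, -1.4032]
torque [0.0016, 0.2644, -0.0118]
finger_gap 0.9997
finger_force 0.0
```

View pics/flatv.png

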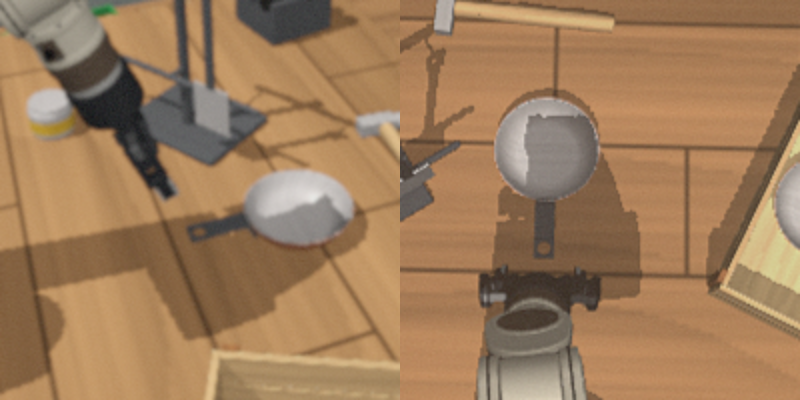

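The lid lies flat on the bench, open side up and released. In the top view its rim centre is near (323,174) and its eye near (321,223). Next I'll measure both lids with the same method.

```bash
python3 - <<'E'
from h import *
def lid(n,im,c,z,R=40):
    c=np.array(c,int);h=cv2.cvtColor(im,cv2.COLOR_BGR2HSV)
    m=cv2.inRange(h,(0,0,80),(180,60,255));w=np.zeros_like(m);cv2.circle(w,tuple(int(v) for v in c),R,255,-1);m&=w
    m=cv2.morphologyEx(m,cv2.MORPH_OPEN,cv2.getStructuringElement(2,(13,13)))
    k=max(cv2.findContours(m,0,1)[0],key=cv2.contourArea);k=cv2.convexHull(k)[:,0]
    P=np.array([onz(n,p,z)[:2] for p in k]).astype(np.float32);(x,y),r=cv2.minEnclosingCircle(P)
    e=cv2.fitEllipse(k.astype(np.float32)); C=onz(n,e[0],z)
    # least-squares circle in world
    A=np.c_[2*P,np.ones(len(P))];s=np.linalg.lstsq(A,(P**2).sum(1),rcond=None)[0]
    print(n,"ell",np.round(e[0],1),np.round(e[1],1),"C",C[:2],"minc",np.round((x,y,r),4),"lsq",s[:2],np.sqrt(s[2]+s[0]**2+s[1]**2)); return s[:2]
T=cv2.imread("pics/flat.png");S=cv2.imread("pics/flats.png")
a=lid("top",T,(323.5,174),.036);b=lid("top",T,(463,202),.044)
lid("side",S,(350,235),.036,45);lid("side",S,(397,370),.044,50)
# eyes: hole = wood-coloured / dark strap; darkest strap mask and its axis
for c,ctr,z in(((321.5,215),a,.036),((482,167),b,.044)):
    h=cv2.cvtColor(T,cv2.COLOR_BGR2HSV);m=cv2.inRange(h,(0,0,0),(180,110,85));w=np.zeros_like(m);cv2.circle(w,(int(c[0]),int(c[1])),22,255,-1);m&=w
    ys,xs=np.nonzero(m);P=np.array([onz("top",p,z)[:2] for p in zip(xs,ys)]);d=P-ctr
    k=(np.linalg.norm(d,axis=1)>.078)&(np.linalg.norm(d,axis=1)<.16);v=d[k].mean(0)
    print("strap n",k.sum(),"mean r",np.linalg.norm(v),"max r",np.linalg.norm(d[k],axis=1).max(),"ang",np.degrees(np.arctan2(v[1],v[0])))
E
```

```text
top ell [322.9 174.3] [51.  52.1] C [0.5947 0.0372] minc [0.5951 0.0374 0.0741] lsq [0.5954 0.0373] 0.07322969361164865
top ell [464.1 202.7] [52.4 54. ] C [ 0.522  -0.3544] minc [ 0.5241 -0.3552  0.0763] lsq [ 0.5226 -0.3544] 0.07373220001834692
side ell [348.7 233. ] [37.1 54.8] C [0.5935 0.0304] minc [0.5947 0.0348 0.0755] lsq [0.5952 0.0344] 0.07405907148399546
side ell [399.3 373. ] [72.3 90.9] C [ 0.5235 -0.363 ] minc [ 0.5289 -0.3597  0.0825] lsq [ 0.524  -0.3597] 0.0772690936345768
strap n 214 mean r 0.11272617199638427 max r 0.15293173210321734 ang -179.89034215166626
strap n 8 mean r 0.13470594128268493 max r 0.14995610069474952 ang -28.87475445268939
```

```bash
python3 - <<'E'
from h import *
go((.495,.037,.10),down(180));go((.495,.037,.016),down(180))
E
```

```text
d cm [-5.52  0.06  5.71] r deg [-0.25 22.65 -0.3 ]
d cm [-2.28  0.08 13.46] r deg [-0.25 22.65 -0.3 ]
```

Request:
{"fn": "send_rows", "kwargs": {
  "moves": [
    {"rx": 0, "ry": 0, "rz": 0, "dx": 0, "dy": 0, "dz": 0, "fingers": -1},
    {"rx": 0, "ry": 0, "rz": 0, "dx": 0, "dy": 0, "dz": 0, "fingers": -1}
  ]
}}

```text
clock: 10.75
tcp_pos: [0.4187, 0.0365, 0.1255]
orientation: [[-0.925, 0.006, 0.379], [0.004, 1.0, -0.006], [-0.38, -0.004, -0.925]]
wrist_force: [-0.5, -0.0, 0.4]
finger_gap: 1.001
finger_force: 0.0
```

```bash
python3 - <<'E'
from h import *
go((.495,.037,.10),down(180));go((.495,.037,.016),down(180))
E
```

```text
d cm [-6.09  0.1   5.25] r deg [-0.3  22.3  -0.29]
d cm [-2.9   0.14 13.02] r deg [-0.3  22.3  -0.29]
```

Request:
{"fn": "send_rows", "kwargs": {
  "moves": [
    {"rx": 0, "ry": 8, "rz": 0, "dx": -2.5, "dy": 0, "dz": 1, "fingers": -1},
    {"rx": 0, "ry": 16, "rz": 0, "dx": -4.5, "dy": 0, "dz": 3, "fingers": -1},
    {"rx": -0.3, "ry": 22.3, "rz": -0.3, "dx": -6.1, "dy": 0.1, "dz": 5.2, "fingers": -1},
    {"rx": -0.3, "ry": 22.3, "rz": -0.3, "dx": -6.1, "dy": 0.1, "dz": 5.2, "fingers": -1},
    {"rx": -0.3, "ry": 22.3, "rz": -0.3, "dx": -6.1, "dy": 0.1, "dz": 5.2, "fingers": -1},
    {"rx": -0.3, "ry": 22.3, "rz": -0.3, "dx": -5, "dy": 0.1, "dz": 8, "fingers": -1},
    {"rx": -0.3, "ry": 22.3, "rz": -0.3, "dx": -4, "dy": 0.1, "dz": 10.5, "fingers": -1},
    {"rx": -0.3, "ry": 22.3, "rz": -0.3, "dx": -2.9, "dy": 0.1, "dz": 13, "fingers": -1},
    {"rx": -0.3, "ry": 22.3, "rz": -0.3, "dx": -2.9, "dy": 0.1, "dz": 13, "fingers": -1},
    {"rx": -0.3, "ry": 22.3, "rz": -0.3, "dx": -2.9, "dy": 0.1, "dz": 13, "fingers": -1}
  ]
}}

```text
clock: 11.75
tcp_pos: [0.4944, 0.0368, 0.0186]
orientation: [[-1.0, -0.0, 0.001], [-0.0, 1.0, 0.0], [-0.001, 0.0, -1.0]]
wrist_force: [1.0, -0.3, 0.5]
finger_gap: 1.0
finger_force: 0.0
```

```bash
python3 - <<'E'
from h import *
st();go((.495,.037,.016),down(180))
E
```

```text
clock 11.75
q [4.2543, 24.8109, -18.9514, 46.1582, -0.0031, 4.2287]
tcp_pos [0.4944, 0.0368, 0.0186]
orientation [[-1.0, -0.0004, 0.0014], [-0.0004, 1.0, 0.0], [-0.0014, 0.0, -1.0]]
wrist_force [0.9508, -0.2928, 0.5056]
torque [0.0191, -0.0057, -0.0233]
finger_gap 1.0001
finger_force 0.0
d cm [-0.06  0.02  0.26] r deg [0.   0.08 0.03]
```

Request:
{"fn": "send_rows", "kwargs": {
  "moves": [
    {"rx": 0, "ry": 0, "rz": 0, "dx": 0, "dy": 0, "dz": 0.3, "fingers": -1},
    {"rx": 0, "ry": 0, "rz": 0, "dx": 0, "dy": 0, "dz": 0.3, "fingers": 1},
    {"rx": 0, "ry": 0, "rz": 0, "dx": 0, "dy": 0, "dz": 0.3, "fingers": 1},
    {"rx": 0, "ry": 0, "rz": 0, "dx": 0, "dy": 0, "dz": 0.3, "fingers": 1},
    {"rx": 0, "ry": 0, "rz": 0, "dx": 0, "dy": 0, "dz": 0.3, "fingers": 1},
    {"rx": 0, "ry": 0, "rz": 0, "dx": 0, "dy": 0, "dz": 0.3, "fingers": 1},
    {"rx": 0, "ry": 0, "rz": 0, "dx": 0, "dy": 0, "dz": 0.3, "fingers": 1}
  ],
  "newtons": 120
}}

```text
clock: 12.45
tcp_pos: [0.4958, 0.0366, 0.0147]
orientation: [[-1.0, 0.0, 0.001], [0.0, 1.0, -0.0], [-0.001, -0.0, -1.0]]
wrist_force: [-1.6, -0.2, 3.2]
finger_gap: 0.29
finger_force: 117.6
```

```bash
python3 - <<'E'
from h import *
st()
E
```

```text
clock 12.45
q [4.2318, 25.273, -18.939, 45.7305, -0.0231, 4.233]
tcp_pos [0.4958, 0.0366, 0.0147]
orientation [[-1.0, 0.0, 0.001], [0.0, 1.0, -0.0003], [-0.001, -0.0003, -1.0]]
wrist_force [-1.6218, -0.1668, 3.2163]
torque [-0.1785, 0.1548, -0.0777]
finger_gap 0.29
finger_force 117.5507
```

Request:
{"fn": "send_rows", "kwargs": {
  "moves": [
    {"rx": 0, "ry": 0, "rz": 0, "dx": 0, "dy": 0, "dz": -1.5, "fingers": 1},
    {"rx": 0, "ry": 0, "rz": 0, "dx": 0, "dy": 0, "dz": -4, "fingers": 1},
    {"rx": 0, "ry": 0, "rz": 0, "dx": 0, "dy": 0, "dz": -7.5, "fingers": 1},
    {"rx": 0, "ry": 0, "rz": 0, "dx": 0, "dy": 0, "dz": -11, "fingers": 1},
    {"rx": 0, "ry": 0, "rz": 0, "dx": 0, "dy": 0, "dz": -14, "fingers": 1},
    {"rx": 0, "ry": 0, "rz": 0, "dx": 0, "dy": 0, "dz": -15, "fingers": 1},
    {"rx": 0, "ry": 0, "rz": 0, "dx": 0, "dy": 0, "dz": -15, "fingers": 1}
  ]
}}

```text
clock: 13.15
tcp_pos: [0.4963, 0.0369, 0.1652]
orientation: [[-1.0, -0.0, 0.003], [-0.0, 1.0, 0.0], [-0.003, 0.0, -1.0]]
wrist_force: [0.6, -0.2, -2.9]
finger_gap: 0.29
finger_force: 118.1
```

Request:
{"fn": "send_rows", "kwargs": {
  "moves": [
    {"rx": 0, "ry": 0, "rz": 2, "dx": 0.3, "dy": -2, "dz": 0, "fingers": 1},
    {"rx": 0, "ry": 0, "rz": 5, "dx": 1, "dy": -5.5, "dz": 0, "fingers": 1},
    {"rx": 0, "ry": 0, "rz": 8, "dx": 1.7, "dy": -9.5, "dz": 0, "fingers": 1},
    {"rx": 0, "ry": 0, "rz": 11, "dx": 2.4, "dy": -13.5, "dz": 0, "fingers": 1},
    {"rx": 0, "ry": 0, "rz": 14, "dx": 3.1, "dy": -17.5, "dz": 0, "fingers": 1},
    {"rx": 0, "ry": 0, "rz": 17, "dx": 3.8, "dy": -21.5, "dz": 0, "fingers": 1},
    {"rx": 0, "ry": 0, "rz": 20, "dx": 4.5, "dy": -25.5, "dz": 0, "fingers": 1},
    {"rx": 0, "ry": 0, "rz": 23, "dx": 5.2, "dy": -29.5, "dz": 0, "fingers": 1},
    {"rx": 0, "ry": 0, "rz": 26, "dx": 5.8, "dy": -33, "dz": 0, "fingers": 1},
    {"rx": 0, "ry": 0, "rz": 27.5, "dx": 6.1, "dy": -34.5, "dz": 0, "fingers": 1},
    {"rx": 0, "ry": 0, "rz": 27.5, "dx": 6.1, "dy": -34.5, "dz": 0, "fingers": 1},
    {"rx": 0, "ry": 0, "rz": 27.5, "dx": 6.1, "dy": -34.5, "dz": 0, "fingers": 1}
  ]
}}

```text
clock: 14.35
tcp_pos: [0.4337, -0.3072, 0.1625]
orientation: [[-0.887, 0.461, -0.002], [0.461, 0.887, 0.003], [0.003, 0.002, -1.0]]
wrist_force: [0.5, 0.5, -2.7]
finger_gap: 0.289
finger_force: 118.3
```

```bash
python3 - <<'E'
from h import *
st();go((.4348,-.3088,.10),down(152.5))
im=env.read_camera("top");s=env.read_camera("side");cv2.imwrite("pics/ovt.png",im);cv2.imwrite("pics/ovs.png",s)
cv2.imwrite("pics/ov.png",np.hstack([cv2.resize(s[240:400,280:540],(460,283)),cv2.resize(im[110:290,390:540],(340,408))[:283]]) if 0 else np.hstack([cv2.resize(s[200:400,280:480],(400,400)),cv2.resize(im[110:290,380:560],(400,400))]))
E
```

```text
clock 14.35
q [-35.3524, 19.7111, -2.0547, 68.4281, 0.0812, -7.8734]
tcp_pos [0.4337, -0.3072, 0.1625]
orientation [[-0.8872, 0.4614, -0.0019], [0.4614, 0.8872, 0.0031], [0.0032, 0.0019, -1.0]]
wrist_force [0.5051, 0.4931, -2.6544]
torque [0.1017, 0.1382, 0.0505]
finger_gap 0.289
finger_force 118.2813
d cm [-0.19 -0.11  6.25] r deg [ 0.11 -0.18  0.02]
```

View pics/ov.png

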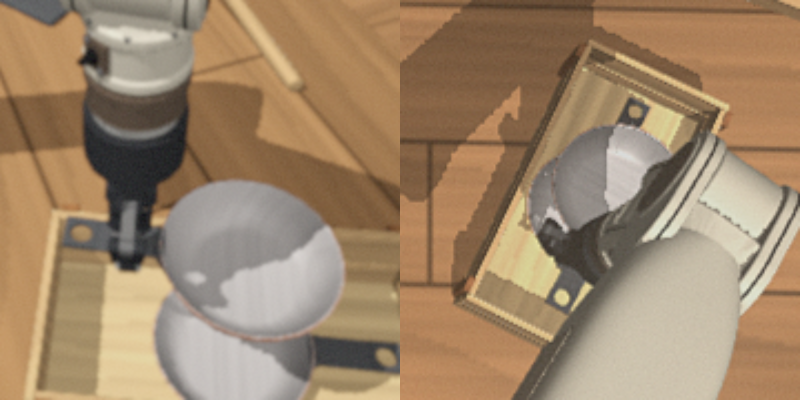

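The side crop shows the held lid above the crate lid, with its eye at crop (80,233) and rim edges at left (160,250), right (345,270), top (240,181) and bottom (260,340). I'll check that it's level and where it sits against the prediction.

```bash
python3 - <<'E'
from h import *
s=env.get_state();p=s["tcp_pos"];R=s["orientation"];hd=R[:,0]*[1,1,0];
ax=p-.099*hd;a=np.radians(np.arange(0,360,5));lat=np.array([-hd[1],hd[0],0])
for sag in(0,5):   # sag: far side down, about grasp
    g=p+[0,0,.019]; Ry=Ro.from_rotvec(np.radians(sag)*lat*1).as_matrix()
    f=lambda P:(np.array(P)-g)@Ry.T+g
    zr=p[2]-.0147+.036; C=np.r_[ax[:2],zr]
    rim=f([C+.075*(np.cos(t)*hd+np.sin(t)*lat) for t in a]); q=(proj("side",rim)-[280,200])*2
    e=(proj("side",f([C+.14*hd]))-[280,200])*2
    print(sag,"far dz",f([C-.075*hd])[0,2]-zr,"eye",e.round(),"l",q[q[:,0].argmin()].round(),"r",q[q[:,0].argmax()].round(),"t",q[q[:,1].argmin()].round(),"b",q[q[:,1].argmax()].round())
# base from side view now: eye position of base handle, crop (385,357)
print("base eye side",onz("side",(280+385/2,200+357/2),.044),"base eye top",onz("top",(380+636/400*180-180,110+112*.45),.044))
print("crate corners side", [onz("side",(280+x/2,200+y/2),.1)[:2] for x,y in((55,211),)])
b=np.array([.5226,-.3545]);u=np.array([np.cos(np.radians(-27.5)),np.sin(np.radians(-27.5))]);print("expected base eye",b+.14*u)
# lower-lid rim expected px in side crop
q=(proj("side",[np.r_[b,.044]+.075*np.array([np.cos(t),np.sin(t),0]) for t in a])-[280,200])*2
print("base l",q[q[:,0].argmin()],"r",q[q[:,0].argmax()])
E
```

```text
0 far dz 0.0 eye [[ 80. 230.]] l [159. 245.] r [346. 269.] t [239. 174.] b [265. 334.]
5 far dz 0.015156312811855699 eye [[ 80. 233.]] l [158. 243.] r [349. 258.] t [247. 168.] b [266. 328.]
base eye side [ 0.6426 -0.4208  0.044 ] base eye top [ 0.6433 -0.419   0.044 ]
crate corners side [array([ 0.4019, -0.2003])]
expected base eye [ 0.6468 -0.4191]
base l [152.3049 332.754 ] r [315.9394 356.8202]
```

Request:
{"fn": "send_rows", "kwargs": {
  "moves": [
    {"rx": 0, "ry": 0, "rz": 0, "dx": -0.1, "dy": -0.2, "dz": 1, "fingers": 1},
    {"rx": 0, "ry": 0, "rz": 0, "dx": -0.1, "dy": -0.2, "dz": 3, "fingers": 1},
    {"rx": 0, "ry": 0, "rz": 0, "dx": -0.1, "dy": -0.2, "dz": 5, "fingers": 1},
    {"rx": 0, "ry": 0, "rz": 0, "dx": -0.1, "dy": -0.2, "dz": 7, "fingers": 1},
    {"rx": 0, "ry": 0, "rz": 0, "dx": -0.1, "dy": -0.2, "dz": 9, "fingers": 1},
    {"rx": 0, "ry": 0, "rz": 0, "dx": -0.1, "dy": -0.2, "dz": 10.5, "fingers": 1},
    {"rx": 0, "ry": 0, "rz": 0, "dx": -0.1, "dy": -0.2, "dz": 11.2, "fingers": 1},
    {"rx": 0, "ry": 0, "rz": 0, "dx": -0.1, "dy": -0.2, "dz": 11.2, "fingers": 1},
    {"rx": 0, "ry": 0, "rz": 0, "dx": -0.1, "dy": -0.2, "dz": 11.2, "fingers": 1}
  ]
}}

```text
clock: 15.35
tcp_pos: [0.4352, -0.3104, 0.0528]
orientation: [[-0.887, 0.461, 0.002], [0.461, 0.887, -0.0], [-0.002, 0.0, -1.0]]
wrist_force: [0.1, -1.0, -2.3]
finger_gap: 0.29
finger_force: 118.3
```

Request:
{"fn": "send_rows", "kwargs": {
  "moves": [
    {"rx": 0, "ry": 0, "rz": 0, "dx": 0.15, "dy": 0, "dz": 0.3, "fingers": 1},
    {"rx": 0, "ry": 0, "rz": 0, "dx": 0.15, "dy": 0, "dz": 0.7, "fingers": 1},
    {"rx": 0, "ry": 0, "rz": 0, "dx": 0.15, "dy": 0, "dz": 1.1, "fingers": 1},
    {"rx": 0, "ry": 0, "rz": 0, "dx": 0.15, "dy": 0, "dz": 1.4, "fingers": 1},
    {"rx": 0, "ry": 0, "rz": 0, "dx": 0.15, "dy": 0, "dz": 1.4, "fingers": 1}
  ]
}}

```text
clock: 15.85
tcp_pos: [0.433, -0.3096, 0.0379]
orientation: [[-0.887, 0.462, 0.0], [0.462, 0.887, 0.001], [0.0, 0.001, -1.0]]
wrist_force: [-0.1, -0.5, -3.0]
finger_gap: 0.288
finger_force: 118.3
```

Request:
{"fn": "send_rows", "kwargs": {
  "moves": [
    {"rx": 0, "ry": 0, "rz": 0, "dx": 0, "dy": 0, "dz": 0.2, "fingers": 1},
    {"rx": 0, "ry": 0, "rz": 0, "dx": 0, "dy": 0, "dz": 0.3, "fingers": 1},
    {"rx": 0, "ry": 0, "rz": 0, "dx": 0, "dy": 0, "dz": 0.3, "fingers": 1}
  ]
}}

```text
clock: 16.15
tcp_pos: [0.4332, -0.3097, 0.0353]
orientation: [[-0.887, 0.462, 0.001], [0.462, 0.887, 0.0], [-0.0, 0.0, -1.0]]
wrist_force: [-1.0, 1.1, -1.6]
finger_gap: 0.291
finger_force: 118.4
```

Request:
{"fn": "send_rows", "kwargs": {
  "moves": [
    {"rx": 0, "ry": 0, "rz": 0, "dx": 0, "dy": 0, "dz": 0.15, "fingers": 1},
    {"rx": 0, "ry": 0, "rz": 0, "dx": 0, "dy": 0, "dz": 0.3, "fingers": 1},
    {"rx": 0, "ry": 0, "rz": 0, "dx": 0, "dy": 0, "dz": 0.3, "fingers": 1}
  ]
}}

```text
clock: 16.45
tcp_pos: [0.4335, -0.3099, 0.0324]
orientation: [[-0.887, 0.462, 0.001], [0.462, 0.887, -0.0], [-0.001, 0.0, -1.0]]
wrist_force: [-1.5, 0.7, -1.5]
finger_gap: 0.29
finger_force: 118.4
```

Request:
{"fn": "send_rows", "kwargs": {
  "moves": [
    {"rx": 0, "ry": 0, "rz": 0, "dx": 0, "dy": 0, "dz": 0.1, "fingers": 1},
    {"rx": 0, "ry": 0, "rz": 0, "dx": 0, "dy": 0, "dz": 0.2, "fingers": 1},
    {"rx": 0, "ry": 0, "rz": 0, "dx": 0, "dy": 0, "dz": 0.2, "fingers": 1}
  ]
}}

```text
clock: 16.75
tcp_pos: [0.4335, -0.3099, 0.0304]
orientation: [[-0.887, 0.462, 0.001], [0.462, 0.887, -0.0], [-0.001, 0.0, -1.0]]
wrist_force: [-1.5, 0.7, -1.5]
finger_gap: 0.287
finger_force: 118.5
```

Request:
{"fn": "send_rows", "kwargs": {
  "moves": [
    {"rx": 0, "ry": 0, "rz": 0, "dx": 0, "dy": 0, "dz": 0.1, "fingers": 1},
    {"rx": 0, "ry": 0, "rz": 0, "dx": 0, "dy": 0, "dz": 0.2, "fingers": 1},
    {"rx": 0, "ry": 0, "rz": 0, "dx": 0, "dy": 0, "dz": 0.2, "fingers": 1}
  ]
}}

```text
clock: 17.05
tcp_pos: [0.4331, -0.3096, 0.0283]
orientation: [[-0.887, 0.462, 0.0], [0.462, 0.887, 0.0], [-0.0, 0.001, -1.0]]
wrist_force: [-3.3, 0.5, 1.2]
finger_gap: 0.287
finger_force: 118.7
```

Request:
{"fn": "send_rows", "kwargs": {
  "moves": [
    {"rx": 0, "ry": 0, "rz": 0, "dx": 0.15, "dy": 0, "dz": 0, "fingers": 1},
    {"rx": 0, "ry": 0, "rz": 0, "dx": 0.15, "dy": 0, "dz": 0.1, "fingers": 1},
    {"rx": 0, "ry": 0, "rz": 0, "dx": 0.15, "dy": 0, "dz": 0.1, "fingers": 1}
  ]
}}

```text
clock: 17.35
tcp_pos: [0.4328, -0.3094, 0.0278]
orientation: [[-0.887, 0.461, 0.002], [0.461, 0.887, -0.001], [-0.002, 0.001, -1.0]]
wrist_force: [-0.3, 0.9, 1.3]
finger_gap: 0.289
finger_force: 118.7
```

Request:
{"fn": "send_rows", "kwargs": {
  "moves": [
    {"rx": 0, "ry": 0, "rz": 0, "dx": 0, "dy": 0, "dz": 0, "fingers": 0},
    {"rx": 0, "ry": 0, "rz": 0, "dx": 0, "dy": 0, "dz": 0, "fingers": -0.3},
    {"rx": 0, "ry": 0, "rz": 0, "dx": 0, "dy": 0, "dz": 0, "fingers": -0.3},
    {"rx": 0, "ry": 0, "rz": 0, "dx": 0, "dy": 0, "dz": 0, "fingers": -0.3},
    {"rx": 0, "ry": 0, "rz": 0, "dx": 0, "dy": 0, "dz": -2, "fingers": -0.3},
    {"rx": 0, "ry": 0, "rz": 0, "dx": 0, "dy": 0, "dz": -5, "fingers": -0.3},
    {"rx": 0, "ry": 0, "rz": 0, "dx": 0, "dy": 0, "dz": -9, "fingers": -0.3},
    {"rx": 0, "ry": 0, "rz": 0, "dx": 3, "dy": 3, "dz": -13, "fingers": -0.3},
    {"rx": 0, "ry": 0, "rz": 0, "dx": 6, "dy": 8, "dz": -15, "fingers": -0.3},
    {"rx": 0, "ry": 0, "rz": 0, "dx": 6, "dy": 12, "dz": -15, "fingers": -0.3},
    {"rx": 0, "ry": 0, "rz": 0, "dx": 6, "dy": 16, "dz": -15, "fingers": -0.3},
    {"rx": 0, "ry": 0, "rz": 0, "dx": 6, "dy": 16, "dz": -15, "fingers": -0.3}
  ]
}}

```text
clock: 18.55
tcp_pos: [0.4546, -0.1353, 0.1783]
orientation: [[-0.891, 0.455, 0.004], [0.455, 0.891, 0.001], [-0.003, 0.003, -1.0]]
wrist_force: [-0.8, -0.5, -0.7]
finger_gap: 0.648
finger_force: 0.0
```

```bash
python3 - <<'E'
from h import *
im=env.read_camera("top");s=env.read_camera("side")
cv2.imwrite("pics/fin.png",np.hstack([cv2.resize(s[240:400,280:520],(480,320)),cv2.resize(im[120:280,400:540],(280,320))]))
h=cv2.cvtColor(im,cv2.COLOR_BGR2HSV);m=cv2.inRange(h,(0,0,80),(180,60,255));w=np.zeros_like(m);cv2.circle(w,(463,202),40,255,-1);m&=w
m=cv2.morphologyEx(m,cv2.MORPH_OPEN,cv2.getStructuringElement(2,(13,13)))
k=cv2.convexHull(max(cv2.findContours(m,0,1)[0],key=cv2.contourArea))[:,0];P=np.array([onz("top",p,.052)[:2] for p in k])
q=np.linalg.lstsq(np.c_[2*P,np.ones(len(P))],(P**2).sum(1),rcond=None)[0];print("rim centre",q[:2],np.sqrt(q[2]+q[:2]@q[:2]))
st()
E
```

```text
rim centre [ 0.5281 -0.3324] 0.08961443495599643
clock 18.65
q [-17.0135, 12.5821, -9.501, 67.8574, -0.0092, 10.309]
tcp_pos [0.4528, -0.1386, 0.1775]
orientation [[-0.8884, 0.459, 0.0009], [0.459, 0.8884, -0.0005], [-0.0011, 0.0, -1.0]]
wrist_force [-0.5519, 0.1265, -0.6438]
torque [-0.0106, 0.055, -0.0091]
finger_gap 0.6488
finger_force 0.0
```

View pics/fin.png

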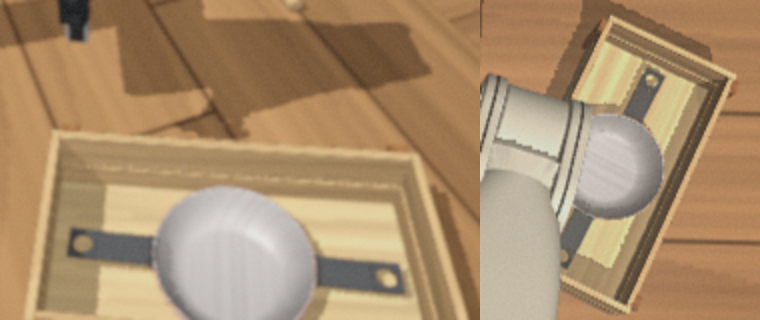

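The loose lid sits level inside the crate lid, with the two handles pointing opposite ways (eyes at crop (83,243) and (385,278)) and the gripper clear. The last rim fit is spoiled because the arm covers part of the rim. I'll hand in.

```bash
python3 -c "
from h import *
print(onz('side',(280+83/2,240+243/2),.052),onz('side',(280+385/2,240+278/2),.044))
print(env.sign_off())"
```

```text
[ 0.3959 -0.295   0.052 ] [ 0.642  -0.4216  0.044 ]
the job is handed in; nothing more can be done
None
```

The copper lid is nested in the crate lid and let go, its handle towards the near end, and the job is handed in at about 19 s; the last picture looks level, but sign-off gave no verdict and I couldn't measure the final centring because the arm hid part of the rim.

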